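Set the shoe dryer's push-and-turn timer to 40 minutes

ROBOT

A 7-joint arm with a two-finger parallel gripper is mounted at the origin on the work surface. World frame = base frame: x ahead of the robot, y to its left, z up, the work surface at z = 0. Lengths are in m, angles in rad, forces in N, time in s.
With the tool pointing down it reaches from about 0.425 to 0.875 m from the base axis. Payload 9.9 kg.
Tool frame: the origin (TCP) lies midway between the tips of the shut fingers; the grasp point (between the pads) lies 19 mm behind it (hold_point_z is the distance from the TCP to the grasp point, in m); z points along the fingers, y is the line along which they close (so a half turn about z gives the same grasp; the last joint's range is limited). The gripper opens to 85 mm and grips with 20 to 120 N. Pads are 22 mm wide; open, the fingers measure 114 mm over their backs; the gripper's body (76 mm by 85 mm) begins 54 mm behind the grasp point. The pads swing forward as they close: fully open they stand 13 mm farther back than shut.
Start: joints at [-1.319, 0.576, 0.025, 1.437, -0.015, 1.129, -0.057], TCP at [0.222, 0.637, 0.231] pointing down, gripper open.
Joint ranges: [-2.76, 2.76], [-0.34, 2.15], [-1.52, 1.57], [0.19, 2.46], [-1.09, 4.23], [0.17, 1.99], [-2.82, 2.82]. Speed limits (rad/s): [2.22, 2.22, 3.01, 3.01, 3.14, 3.14, 3.14].

INTERFACE

Orientations are given as a unit quaternion [w, x, y, z].
In Python, from bench import read_state, get_image, calibration, sign_off, hold_point_z gives the robot as it stands.
- The arm moves only by the tool play_rows, never from a script. Its argument "motion" is one flat list of numbers, 7 for each row, row after row: the finger opening in cm, from 0 to 8.54, then the shift along the tool's x, y, z in cm, then the turn, a rotation vector about the tool's x, y, z in degrees. A call has 1 to 20 rows; each row is the pose to reach, as a shift and turn from the pose commanded when the call began, along the tool's axes at that moment; what a row does not reach only later rows make up. A row lasts 1/8 s, in which the tool goes at most 62.5 mm and 10.7 degrees, less where a joint would pass 70% of its speed; a pose out of reach is approached as far as the arm can. A call with a gripper value outside its range is refused whole. The fingers move at their own pace and stop on an object; "force" is the grip in N (left out, the last holds). Time passes only in rows, so rows that repeat a pose let the fingers close. It gives the time, the measured TCP pose, the force, the opening and the grip force at its end, in the units of the state.
- read_state(): the state, without advancing time (a new reading comes with each control period).
- get_image(name): name is "scene" or "top" or "wrist"; returns (picture, depth): 384x512x3 uint8, red, green, blue; 384x512 float32, m along the optical axis (not along the pixel's ray), 0 where there is no reading.
- calibration(name): a dict with "fx", "fy", "cx", "cy" (pixels), "position" and "orientation" of the camera in the world. Camera axes: x right, y up, looking along -z (the intrinsics and any distortion apply to the point x, -y, -z); pixel columns grow to the right and rows downward; lengths in m; the calibration is good to about 2 mm. A picture is of the moment at which its call begins: read the wrist's pose just before it. calibration takes no time and is no camera call; for the wrist camera it gives the pose at the moment of the call.
- sign_off(): hands the job in; it is judged then, once.
The state is a dict: "clock": time; "joints": joint angles; "joint_velocities": joint speeds; "joint_efforts": joint torques, N m; "tool_pos": TCP position; "orientation": TCP orientation; "ft_force": force on the tool from outside, world axes, zero at the start; "moment": the same for the moment, N m; "width": opening from 0.0 (shut) to 1.0 (fully open); "grasp_force": force on a finger pad.
Only numpy, scipy, OpenCV 4.12 (cv2) and the standard library are available. Lean on these libraries where they do the work, as an engineer would, in place of code of your own. Each camera call takes 0.05 s, during which the arm holds its last target. There are 200 camera calls.

TASK

The wet garden clogs are already on the shoe dryer: start it for 40 minutes. Its dial is child-safe, so push it in to turn it clockwise out of off and past its safety stop, wind the clockwork on past the red 60-minute mark at the top of the scale, then bring it back to the 40-minute mark and let go. Leave the shoe-care things around the dryer where they are.

Things in the scene. Friction and masses are not known exactly. Their poses are not given: they have to be found in the camera images.
- dryer: grey shoe dryer, 225 mm deep (x), 340 mm wide (y), base 78 mm high, fixed to the table. Origin: on the table under the middle of the base; z up, -x is its front. Two spouts at x 0.075, y +-0.12 m carry green clogs, soles up, toes out to y +-0.31 m, from 0.13 to 0.26 m high; keep clear of them.
- console (a point): centre of the dryer's console, an aluminium face of 140 by 160 mm that slopes 20 deg (0.349 rad) down towards the dryer's front; the dial's axis passes through it. Axes as the dryer's, in which it lies at (-0.060, 0, 0.095) m and the face's outward normal, the dial's axis, is (-0.342, 0, 0.940).
- dial_grip (a point): point on the dial's axis, 28 mm off the console face while the dial is out; moves and turns with it: z along the axis, out of the face; x to the white pointer line. The dial, black: a round skirt 70 mm across, 9 to 14 mm off the face, bearing a grip bar 60 mm long (x), 16 mm wide (y), 14 to 40 mm off the face; the white line is on its pointer half.
- dial (a joint): dial angle, rad, growing clockwise seen facing the dial. 0 = off: pointer up the slope to a black dot (dryer's +x); starts at 0 to 0.12. 0.0785 rad a minute; black ticks each 5 min, long ones each 10. 20 min: 1.571 (dryer's -y); 40 min: 3.142 (straight to the front); red tick, 60 min: 4.712 (+y); end stop: 5.0. Turns with 0.08 N m, stays where left. No figures on the scale.
- plunger (a joint): how far the dial is pressed in along its axis, m: 0 out, 0.007 fully in, on a hard stop. The spring takes 4.5 N to start and 11 N fully in, and brings it out again. Unless pressed in, a hard hidden stop blocks the dial at about 0.2 rad; pressed in 5 mm or more it passes, and from 0.65 rad on it may be let out and turns freely.
- tin: aluminium polish tin with twist lid, 87 mm across, 30 mm high, loose, on the table to one side of the dryer. Origin under its centre. Leave it alone.
- brush: oval shoe brush, 127 by 52 mm, 40 mm high, loose, on the table to one side of the dryer. Origin under its centre. Leave it alone.
- shoehorn: stainless shoehorn, 225 mm long (x), 44 mm wide, 4 to 13 mm high, loose. Origin under its middle. Leave it alone.
- tree_a: cedar shoe tree, 250 mm long (x), 70 mm wide, 74 mm high, loose. Origin under its middle. Leave it alone.
- tree_b: the other cedar shoe tree, same size, loose. Origin under its middle. Leave it alone.

How it is judged:
By the outcome, as a careful person would: the job done as asked, in the order asked, and still so for the second after the job is handed in, with the robot touching nothing.
It also fails if it takes over 58 s, if anything falls off the work surface, if the arm or the gripper's body presses on something with over 40 N, if the wrist force passes 120 N, or if a joint passes its speed limit or range.

## Working session

There is one attempt and no reset: what is moved stays moved. The work goes in short steps, Python scripts to look and compute and a tool call to move; the robot and the scene stay as the last step left them, time stands still between calls to the robot, and variables do not carry over. Pictures are saved under pics/ and viewed, at most 10 in all, crops included, and the job is handed in when it is done.

Besides the shell and the picture viewer there is one more tool, called after ">>>" as name(argument=value, ...) on one line, values as JSON. play_rows: Moves the arm, as the interface text tells. Its arguments: {"type":"object","properties":{"motion":{"type":"array"},"force":{"type":"number"}},"required":["motion"]}

```bash
mkdir -p pics; ls; python3 - <<'E'
from bench import *
import cv2,numpy as np
s=read_state();print(s,hold_point_z if not callable(hold_point_z) else hold_point_z())
ims=[]
for n in("top","scene"):
    p,d=get_image(n);np.savez(f"pics/{n}.npz",p=p,d=d);print(n,calibration(n))
    cv2.imwrite(f"pics/{n}.png",cv2.resize(p[:,:,::-1],(768,576)))
E
```

```text
pics
{'clock': 0.0, 'joints': array([-1.31882145,  0.57653219,  0.02486007,  1.43793059, -0.01501663,
        1.12901483, -0.05650002]), 'joint_velocities': array([-1.20635242e-03, -8.49981146e-05, -8.34817394e-04,  4.30512082e-04,
       -5.36452771e-04,  5.05989939e-04,  1.16297230e-03]), 'joint_efforts': array([-2.77156578e-04, -7.65761662e+01,  2.25006647e+00, -2.85964358e+01,
        1.52746250e-02,  1.29472665e-02, -8.98733248e-06]), 'tool_pos': array([0.22225737, 0.63686025, 0.23043501]), 'orientation': array([-1.01009065e-04,  1.67093278e-01,  9.85940725e-01, -8.44055871e-04]), 'ft_force': array([ 0.58380454, -0.63444596,  0.09415092]), 'moment': array([ 0.05352584,  0.02265188, -0.04773053]), 'grasp_force': 0.0, 'width': 0.9989980623386} 0.0187
top {'fx': 440.71354104950774, 'fy': 440.71354104950774, 'cx': 262.00307481163617, 'cy': 193.2605363929936, 'position': array([0.34856476, 0.03417518, 1.72125073]), 'orientation': array([-0.69899554, -0.03252415,  0.02758223,  0.71385337])}
scene {'fx': 398.781626041924, 'fy': 398.781626041924, 'cx': 255.76810745556804, 'cy': 193.80804444567838, 'position': array([1.19463919, 0.67222631, 1.22713976]), 'orientation': array([0.37442427, 0.14308366, 0.31388203, 0.86070413])}
```

View pics/top.png

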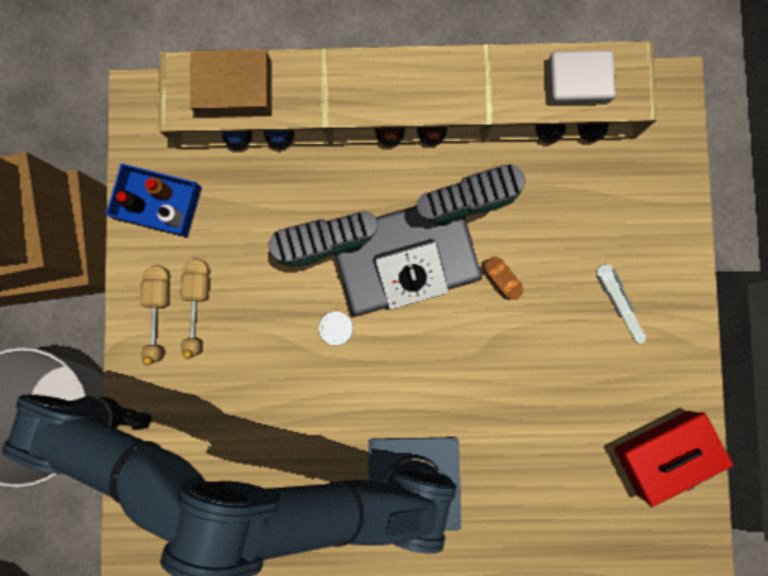

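View pics/scene.png

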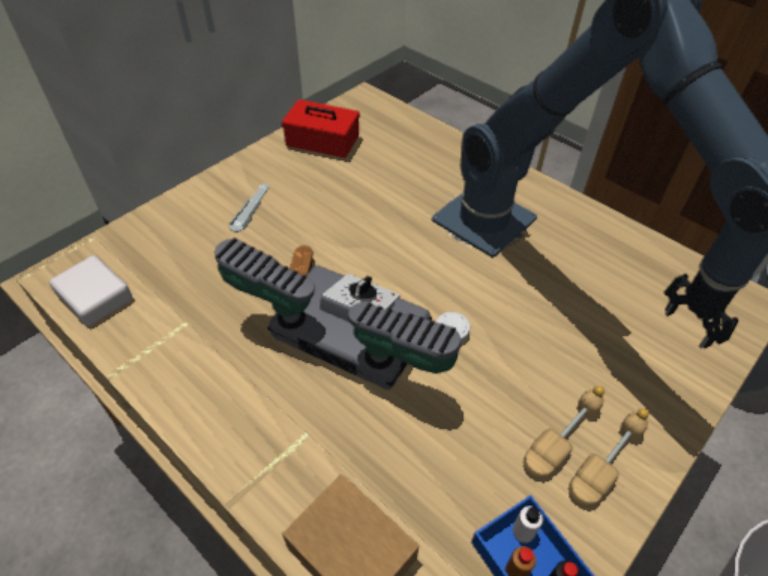

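The top view shows the dryer with its console centred near (412,275) of 768x576, the dial pointer up, the red tick on the left, the tin at (335,328) and the brush at (502,278). In the scene view the console is at (362,295).

```bash
cat > h.py <<'E'
import numpy as np,cv2
from scipy.spatial.transform import Rotation as R
from bench import *
def rot(q): return R.from_quat(np.roll(q,-1)).as_matrix()
def pts(c,uv,d):
    uv=np.asarray(uv,float);x=(uv[:,0]-c['cx'])/c['fx'];y=-(uv[:,1]-c['cy'])/c['fy']
    return np.c_[x*d,y*d,-d]@rot(c['orientation']).T+c['position']
def cloud(n,p,d,c):
    v,u=np.mgrid[:384,:512];return pts(c,np.c_[u.ravel(),v.ravel()],d.ravel()).reshape(384,512,3)
E
python3 - <<'E'
from h import *
for n,roi in(("top",(160,210,240,305)),("scene",(175,220,205,275))):
    z=np.load(f"pics/{n}.npz");p,d=z['p'],z['d'];c=calibration(n);X=cloud(n,p,d,c)
    hsv=cv2.cvtColor(p,cv2.COLOR_RGB2HSV);m=((hsv[:,:,1]<35)&(hsv[:,:,2]>150)).astype(np.uint8)
    mm=np.zeros_like(m);a,b,e,f=roi;mm[a:b,e:f]=m[a:b,e:f]
    mm=cv2.morphologyEx(mm,cv2.MORPH_OPEN,np.ones((2,2),np.uint8))
    cs,_=cv2.findContours(mm,cv2.RETR_EXTERNAL,cv2.CHAIN_APPROX_NONE);k=max(cs,key=cv2.contourArea)
    hull=cv2.convexHull(k);print(n,cv2.contourArea(hull),cv2.boundingRect(hull))
    inn=np.zeros_like(m);cv2.drawContours(inn,[k],-1,1,-1)
    inn=cv2.erode(inn,np.ones((3,3)))*m
    P=X[inn>0];P=P[P[:,2]>.03];ctr=np.median(P,0)
    for _ in range(3):
        A=np.c_[P[:,:2],np.ones(len(P))];co=np.linalg.lstsq(A,P[:,2],rcond=None)[0]
        r=P[:,2]-A@co;P=P[abs(r)<.004]
    nn=np.array([-co[0],-co[1],1]);nn/=np.linalg.norm(nn)
    print("normal",nn,"yaw",np.degrees(np.arctan2(-nn[1],-nn[0])),"n",len(P))
    # face outline on plane
    h=hull[:,0,:].astype(float);ray=pts(c,h,np.ones(len(h)))-c['position']
    t=(co[2]+co[:2]@c['position'][:2]-c['position'][2])/(ray[:,2]-ray[:,:2]@co[:2])
    W=c['position']+ray*t[:,None]
    ex=np.cross([0,0,1.],nn);ex/=np.linalg.norm(ex);ey=np.cross(nn,ex)
    q=np.c_[W@ex,W@ey].astype(np.float32);rc=cv2.minAreaRect(q);print("rect",rc)
    C=rc[0][0]*ex+rc[0][1]*ey+nn*(np.array([0,0,co[2]])@nn);print("centre",C)
    g=cv2.boxPoints(cv2.minAreaRect(hull));G=p[a:b,e:f]
    cv2.imwrite(f"pics/{n}_c.png",cv2.resize(G[:,:,::-1],None,fx=8,fy=8,interpolation=2))
E
```

```text
top 1397.0 (252, 163, 47, 44)
normal [ 0.47798156 -0.14503521  0.86631312] yaw 163.12049024530884 n 50
rect ((0.14127826690673828, -0.3847787380218506), (0.18697495758533478, 0.14848071336746216), 36.92792892456055)
centre [ 0.52115881 -0.01049767  0.09989443]
scene 266.5 (217, 184, 23, 20)
normal [-0.32419128 -0.09620348  0.94108709] yaw 16.52820973679677 n 133
rect ((0.18746042251586914, 0.5084396004676819), (0.12927572429180145, 0.07213247567415237), 89.13420867919922)
centre [ 0.53778096 -0.03595416  0.0972276 ]
```

```bash
python3 - <<'E'
import cv2,numpy as np
a=cv2.imread('pics/top_c.png');b=cv2.imread('pics/scene_c.png');print(a.shape,b.shape)
w=max(a.shape[1],b.shape[1]);pad=lambda i:cv2.copyMakeBorder(i,0,0,0,w-i.shape[1],0)
o=cv2.vconcat([pad(a),pad(b)]);s=min(800/o.shape[1],600/o.shape[0]);cv2.imwrite('pics/both.png',cv2.resize(o,None,fx=s,fy=s))
E
```

```text
(400, 520, 3) (360, 560, 3)
```

View pics/both.png

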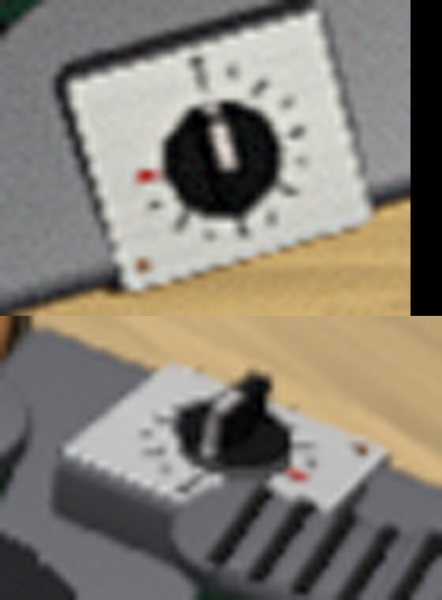

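The crop shows the console corners at about (65,78), (325,8), (372,212) and (122,292). The pointer is close to the off dot, and the dial sits mid-face. I'll refine this with corners cast onto the known tilted plane.

```bash
cat >> h.py <<'E'
def face(c,h):
    """corners TL,TR,BR,BL (seen from the front) -> face centre, yaw, with the face tilted 20 deg at console height 0.095"""
    h=np.asarray(h,float);ray=pts(c,h,np.ones(len(h)))-c['position'];yaw=-.3;C=np.array([.53,-.03,.095])
    for _ in range(30):
        n=np.array([-.342*np.cos(yaw),-.342*np.sin(yaw),.940])
        W=c['position']+ray*(((C-c['position'])@n)/(ray@n))[:,None]
        C=W.mean(0);C=C+ (0.095-C[2])*(ray.mean(0)/ray.mean(0)[2])
        e=(W[0]-W[1]+W[3]-W[2]);f=(W[0]-W[3]+W[1]-W[2])
        yaw=np.mean([np.arctan2(-e[0],e[1]),np.arctan2(f[1],f[0])])
    print("sides",[round(np.linalg.norm(W[i]-W[i-1]),4) for i in range(4)],"yaws",np.degrees([np.arctan2(-e[0],e[1]),np.arctan2(f[1],f[0])]))
    return C,yaw
E
python3 - <<'E'
from h import *
z=np.load("pics/top.npz");p,d=z['p'],z['d'];c=calibration("top")
G=cv2.cvtColor(p,cv2.COLOR_RGB2HSV);x0,y0=240,160
m=((G[...,1]<50)&(G[...,2]>130)).astype(np.uint8);mm=np.zeros_like(m);mm[155:212,238:305]=m[155:212,238:305]
mm=cv2.morphologyEx(mm,cv2.MORPH_OPEN,np.ones((3,3),np.uint8))
k=max(cv2.findContours(mm,0,1)[0],key=cv2.contourArea)
r=cv2.minAreaRect(k);print(r)
hand=np.array([(65,78),(325,8),(372,212),(122,292)])/6.31+[x0-.5,y0-.5]
print(hand.mean(0));print(face(c,hand))
X=cloud("top",p,d,c)
# dial from black: skirt centroid
b=((G[...,2]<60)).astype(np.uint8);q=np.zeros_like(b);q[170:197,257:290]=b[170:197,257:290]
k=max(cv2.findContours(q,0,1)[0],key=cv2.contourArea);print("dial circle",cv2.minEnclosingCircle(k))
print("table depth z",np.median(X[300:320,300:330,2]) , "dial top z",np.nanmax(X[172:195,262:288,2]))
for (u,v) in((258,175),(270,200),(290,172),(262,196)):print(X[v,u])
E
```

```text
((280.9363098144531, 179.28341674804688), (39.22111892700195, 56.26396560668945), 73.61045837402344)
[274.52377179 182.87559429]
sides [np.float64(0.1343), np.float64(0.1568), np.float64(0.127), np.float64(0.156)] yaws [15.23479717 13.51172906]
(array([ 0.52432132, -0.00331556,  0.095     ]), np.float64(0.25086076558954185))
dial circle ((274.51971435546875, 184.75123596191406), 8.953011512756348)
table depth z 0.000990107026290099 dial top z 1.7212507307864924
[0.55356285 0.05733714 0.11188331]
[0.46276906 0.0148745  0.07893014]
[ 0.56271328 -0.06083809  0.10741828]
[0.47804773 0.04440932 0.08323138]
```

```bash
cat >> h.py <<'E'
def goal(C,yaw,dist,dial=0.,lat=0.):
    """tool pose on the dial axis, TCP dist off the face, turned clockwise by dial"""
    B=np.array([[-.93969,0,.34202],[0,1,0],[-.34202,0,-.93969]])
    M=R.from_euler('z',yaw).as_matrix()@B@R.from_euler('z',dial).as_matrix()
    n=-M[:,2];return np.asarray(C)+dist*n,M
def row(C,yaw,dist,dial=0.):
    s=read_state();M0=rot(s['orientation']);t,M=goal(C,yaw,dist,dial)
    print("shift cm",np.round(100*M0.T@(t-s['tool_pos']),2),"turn deg",np.round(np.degrees(R.from_matrix(M0.T@M).as_rotvec()),2))
E
python3 -c "
from h import *
row([.524,-.003,.095],.26,.2)"
```

```text
shift cm [-43.91 -54.33  -5.16] turn deg [ -6.04 -19.42 -33.77]
```

>>> play_rows(motion=[8.5,-4.4,-5.4,-1,-0.6,-1.9,-3.4,8.5,-8.8,-10.8,-1.5,-1.2,-3.8,-6.8,8.5,-13.2,-16.2,-2,-1.8,-5.7,-10.2,8.5,-17.6,-21.6,-2.5,-2.4,-7.6,-13.6,8.5,-22,-27,-3,-3,-9.5,-17,8.5,-26.4,-32.4,-3.5,-3.6,-11.4,-20.4,8.5,-30.8,-37.8,-4,-4.2,-13.3,-23.8,8.5,-35.2,-43.2,-4.5,-4.8,-15.2,-27.2,8.5,-39.6,-48.6,-5,-5.4,-17.1,-30.6,8.5,-43.9,-54.3,-5.2,-6,-19.4,-33.8,8.5,-43.9,-54.3,-5.2,-6,-19.4,-33.8,8.5,-43.9,-54.3,-5.2,-6,-19.4,-33.8,8.5,-43.9,-54.3,-5.2,-6,-19.4,-33.8,8.5,-43.9,-54.3,-5.2,-6,-19.4,-33.8,8.5,-43.9,-54.3,-5.2,-6,-19.4,-33.8,8.5,-43.9,-54.3,-5.2,-6,-19.4,-33.8])

```text
clock: 2.1
tool_pos: [0.4578, -0.0191, 0.2832]
orientation: [0.172, -0.129, 0.976, 0.023]
ft_force: [0.4, -0.4, -0.6]
width: 0.997
grasp_force: 0.0
```

```bash
python3 - <<'E'
from h import *
s=read_state();print(s['clock'],np.round(s['joints'],3),s['tool_pos']);row([.524,-.003,.095],.26,.2)
c=calibration("wrist");p,d=get_image("wrist");np.savez("pics/w1.npz",p=p,d=d,c=np.array(c,dtype=object))
print(c);cv2.imwrite("pics/w1.png",cv2.resize(p[:,:,::-1],(768,576)))
E
```

```text
2.1 [-0.463  0.034  0.499  2.174 -0.204  0.612  2.014] [ 0.45776817 -0.01909498  0.28323136]
shift cm [ 0.03 -0.15  0.02] turn deg [0.09 0.   0.1 ]
{'fx': 271.5387448326955, 'fy': 271.5387448326955, 'cx': 255.75192749640536, 'cy': 196.24655571411245, 'position': array([ 0.35077871, -0.0473921 ,  0.39428095]), 'orientation': array([ 0.58035267, -0.18369716, -0.24008306,  0.75617872])}
```

View pics/w1.png

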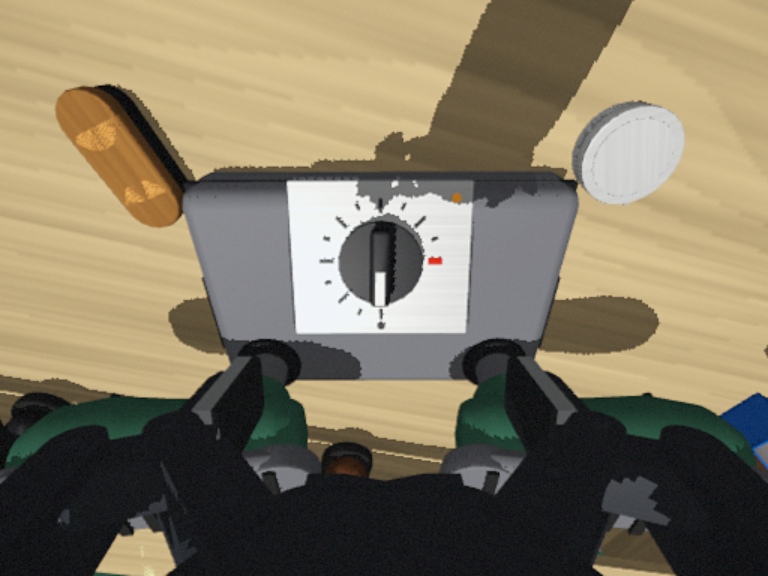

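The wrist view shows face corners at (296,333), (466,333), (472,181) and (288,181), the off dot at (381,325), the 40 tick at (381,205), the red tick at (435,261) and the 20 tick at (327,261). The pointer is straight down, at about 0.

```bash
python3 - <<'E'
from h import *
z=np.load("pics/w1.npz",allow_pickle=True);c=z['c'].item();p,d=z['p'],z['d']
f=lambda a:(np.array(a,float)+.5)/1.5-.5
C,yaw=face(c,f([(466,333),(296,333),(288,181),(472,181)]));print("face",C,yaw)
n=np.array([-.342*np.cos(yaw),-.342*np.sin(yaw),.940])
def cast(a,off):
    ray=pts(c,f(a),np.ones(len(a)))-c['position'];return c['position']+ray*((((C+n*off)-c['position'])@n)/(ray@n))[:,None]
W=cast([(381,325),(381,205),(435,261),(327,261)],0);print(W,W.mean(0),W[:2].mean(0),W[2:].mean(0));v=W[0]-W[1];print("yaw",np.arctan2(v[1],v[0]), np.arctan2(*(W[2]-W[3])[[1,0]])-np.pi/2)
G=cv2.cvtColor(p,cv2.COLOR_RGB2HSV);b=((G[...,2]<90)).astype(np.uint8);q=np.zeros_like(b);q[140:210,220:290]=b[140:210,220:290]
k=max(cv2.findContours(q,0,1)[0],key=cv2.contourArea);e=cv2.fitEllipse(cv2.convexHull(k));print(e)
S=cast([tuple((np.array(e[0])+.5)*1.5-.5)],.014)[0];print("skirt centre",S,"->face",S-.014*n)
w=((G[...,2]>180)&(G[...,1]<60)).astype(np.uint8);q[:]=0;q[176:206,247:261]=w[176:206,247:261]
k=max(cv2.findContours(q,0,1)[0],key=cv2.contourArea);print("line",cv2.minAreaRect(k))
X=cloud("w",p,d,c);P=X[[190,200,210,150,140],[210,215,220,212,300]];print("face plane offset by depth mm",1e3*(P-C)@n)
print("z of 0-dot / neighbours", 1e3*((X[122:218,196:310]-C)@n)[[5,50,90],[10,10,20]])
print(np.round(1000*np.median(((X[190:205,200:220]-C)@n)),1),"skirt:",np.round(1000*np.median(((X[170:180,231:240]-C)@n)),1),"bar",np.round(1000*np.median(((X[160:175,251:256]-C)@n)),1))
E
```

```text
sides [np.float64(0.1305), np.float64(0.1515), np.float64(0.1305), np.float64(0.1485)] yaws [15.00229791 15.25089152]
face [ 0.52131413 -0.00436727  0.095     ] 0.26400888237472914
[[ 0.57362321  0.00994185  0.11473073]
 [ 0.47915393 -0.01514804  0.07916879]
 [ 0.50952512  0.04037849  0.09510769]
 [ 0.53327263 -0.04823419  0.09503528]] [ 0.52389372 -0.00326547  0.09601062] [ 0.52638857 -0.00260309  0.09694976] [ 0.52139888 -0.00392785  0.09507148]
yaw 0.2595949009308646 0.26183957756438114
((253.4100799560547, 174.45005798339844), (55.34944152832031, 55.89908218383789), 170.11697387695312)
skirt centre [ 0.51522772 -0.00602677  0.10760677] ->face [ 0.51984983 -0.00477733  0.09444677]
line ((253.0, 192.5), (21.0, 6.0), 90.0)
face plane offset by depth mm [-0.9394893   0.31980842  0.15123341  0.11912823 -0.19859763]
z of 0-dot / neighbours [-0.28204744  1.83229639 -0.52228667]
-0.3 skirt: 13.7 bar 39.7
```

```bash
python3 - <<'E'
from h import *
z=np.load("pics/w1.npz",allow_pickle=True);c=z['c'].item();p,d=z['p'],z['d']
C=np.array([.5213,-.0042,.095]);yaw=.262
_,M=goal(C,yaw,0);ex,ey,n=-M[:,0],M[:,1],-M[:,2]
X=cloud("w",p,d,c)[120:225,195:315].reshape(-1,3)-C
x,y,h=X@ex,X@ey,X@n
for lo,hi,t in((.036,.044,"bar"),(.010,.018,"skirt")):
    k=(h>lo)&(h<hi)&(np.hypot(x,y)<.05);q=np.c_[x,y][k]
    print(t,k.sum(),np.round(1e3*np.percentile(q,[1,50,99],axis=0),1),np.round(1e3*np.median(h[k]),1),cv2.minAreaRect((q*1e3).astype(np.float32)))
E
```

```text
bar 690 [[-29.   -8.7]
 [ -1.1  -0.5]
 [ 28.6   7.4]] 39.5 ((0.6119766235351562, -0.5745201110839844), (15.90514087677002, 59.820674896240234), 89.43748474121094)
skirt 1758 [[-33.5 -33.7]
 [ -2.1   2.4]
 [ 30.   32.3]] 13.7 ((0.14563941955566406, -0.669219970703125), (68.3480224609375, 68.38059997558594), 45.49832534790039)
```

```bash
echo "C=np.array([.5216,-.0048,.0948]);Y=.263" >> h.py; python3 -c "
from h import *
row(C,Y,.06);row(C,Y,.018)"
```

```text
shift cm [ 0.31 -0.27 13.94] turn deg [ 0.02  0.   -0.08]
shift cm [ 0.31 -0.27 18.14] turn deg [ 0.02  0.   -0.08]
```

>>> play_rows(motion=[8.5,0.3,-0.3,4,0,0,0,8.5,0.3,-0.3,8,0,0,0,8.5,0.3,-0.3,12,0,0,0,8.5,0.3,-0.3,14,0,0,0,8.5,0.3,-0.3,15,0,0,0,8.5,0.3,-0.3,15,0,0,0])

```text
clock: 2.9
tool_pos: [0.5054, -0.0101, 0.1406]
orientation: [0.171, -0.128, 0.977, 0.023]
ft_force: [0.5, 0.2, -0.1]
width: 0.996
grasp_force: 0.0
```

```bash
python3 -c "
from h import *
row(C,Y,.018)"
```

```text
shift cm [-0.04  0.09  3.09] turn deg [ 0.02 -0.07 -0.15]
```

>>> play_rows(motion=[8.5,0,0.1,1.5,0,0,0,8.5,0,0.1,3,0,0,0,8.5,0,0.1,3.1,0,0,0,3,0,0.1,3.1,0,0,0,3,0,0.1,3.1,0,0,0,3,0,0.1,3.1,0,0,0,3,0,0.1,3.1,0,0,0,0,0,0.1,3.1,0,0,0,0,0,0.1,3.1,0,0,0,0,0,0.1,3.1,0,0,0,0,0,0.1,3.1,0,0,0,0,0,0.1,3.1,0,0,0], force=50)

```text
clock: 4.4
tool_pos: [0.5158, -0.0066, 0.1126]
orientation: [0.172, -0.128, 0.977, 0.023]
ft_force: [-1.6, 0.8, 3.8]
width: 0.177
grasp_force: 52.5
```

```bash
python3 -c "
from h import *
row(C,Y,.018);s=read_state();print(s['width']*85,s['grasp_force'],s['ft_force'],s['moment'],s['joints'])"
```

```text
shift cm [0.03 0.03 0.08] turn deg [-0.01 -0.02 -0.16]
15.031565612088064 52.4522066116333 [-1.59337814  0.84315099  3.76219984] [ 0.13661895  0.36417306 -0.03471386] [-0.12778828  0.41000499  0.14722666  2.30549247 -1.02000944  0.17211058
  2.81671419]
```

>>> play_rows(motion=[0,0,0,0.2,0,0,0,0,0,0,0.4,0,0,0,0,0,0,0.6,0,0,0,0,0,0,0.7,0,0,0,0,0,0,0.7,0,0,0], force=60)

```text
clock: 5.03
tool_pos: [0.5176, -0.0061, 0.1079]
orientation: [0.169, -0.128, 0.977, 0.024]
ft_force: [-7.3, -0.7, 5.5]
width: 0.176
grasp_force: 61.3
```

```bash
python3 -c "
from h import *
row(C,Y,.018);s=read_state();print(s['width']*85,s['grasp_force'],s['ft_force'],s['moment'],s['joints'])"
```

```text
shift cm [ 0.06  0.03 -0.43] turn deg [ 0.11 -0.4  -0.2 ]
14.97818725198305 61.29227042198181 [-7.34578314 -0.6922687   5.45985015] [-0.14137385  1.52830255  0.03997218] [-0.12619112  0.42215929  0.14484541  2.29991464 -1.02115906  0.17277368
  2.81668672]
```

>>> play_rows(motion=[0,0,0,0.2,0,0,0,0,0,0,0.3,0,0,0,0,0,0,0.3,0,0,0])

```text
clock: 5.4
tool_pos: [0.5183, -0.006, 0.1062]
orientation: [0.167, -0.128, 0.977, 0.024]
ft_force: [-13.1, -1.4, 12.8]
width: 0.175
grasp_force: 62.6
```

```bash
cat >> h.py <<'E'
def st():
    s=read_state();M=rot(s['orientation']);n=goal(C,Y,0)[1][:,2]
    row(C,Y,.018);print(s['clock'],s['width']*85,s['grasp_force'],"axial",-s['ft_force']@n,s['ft_force'],s['moment'],"mz",s['moment']@n,np.round(s['joints'],3))
    print("TCP off face mm",1e3*(C-s['tool_pos'])@n)
E
python3 -c "
from h import *
st()"
```

```text
shift cm [ 0.07  0.03 -0.6 ] turn deg [ 0.16 -0.53 -0.22]
5.4 14.903698098354505 62.553924322128296 axial 16.479281681564753 [-13.06284282  -1.35965532  12.81726629] [-0.09996733  2.07698478  0.10776935] mz 0.050396123930965375 [-0.125  0.426  0.144  2.298 -1.022  0.173  2.817]
TCP off face mm 11.952773152634174
```

>>> play_rows(motion=[0,0,0,0,0,0,5,0,0,0,0,0,0,10,0,0,0,0,0,0,15,0,0,0,0,0,0,20,0,0,0,0,0,0,25,0,0,0,0,0,0,30,0,0,0,0,0,0,30,0,0,0,0,0,0,30])

```text
clock: 6.4
tool_pos: [0.5183, -0.0063, 0.1062]
orientation: [0.156, 0.13, 0.977, 0.066]
ft_force: [-13.5, -2.5, 11.9]
width: 0.171
grasp_force: 62.4
```

```bash
python3 -c "
from h import *
st()"
```

```text
shift cm [ 0.08  0.02 -0.6 ] turn deg [-1.000e-02 -5.500e-01 -3.024e+01]
6.4 14.495921974839945 62.36881971359253 axial 15.877461866360937 [-13.5011142   -2.45549654  11.91909462] [-0.28026798  2.1272566  -0.02330535] mz 0.11848977715646286 [-0.144  0.428  0.17   2.299 -1.061  0.183  2.333]
TCP off face mm 11.945886066848185
```

>>> play_rows(motion=[0,0,0,0,0,0,6,0,0,0,0,0,0,12,0,0,0,0,0,0,18,0,0,0,0,0,0,24,0,0,0,0,0,0,24,0,0,0,-0.3,0,0,24,0,0,0,-0.6,0,0,24,0,0,0,-0.9,0,0,24,0,0,0,-0.9,0,0,24])

```text
clock: 7.52
tool_pos: [0.5157, -0.0071, 0.1131]
orientation: [0.138, 0.33, 0.929, 0.096]
ft_force: [1.9, -2.1, -20.1]
width: 0.174
grasp_force: 64.5
```

```bash
python3 -c "
from h import *
st()"
```

```text
shift cm [0.07 0.01 0.14] turn deg [ -0.23  -0.65 -54.2 ]
7.525 14.822040936364939 64.48228240013123 axial -19.316406016763484 [  1.85641894  -2.08339381 -20.10083866] [-0.83971375  1.41998567 -0.26670454] mz 0.09955829646671067 [-0.187  0.416  0.23   2.297 -1.034  0.213  1.891]
TCP off face mm 19.381993253739303
```

>>> play_rows(motion=[0,0,0,0.2,0,0,6,0,0,0,0.2,0,0,14,0,0,0,0.2,0,0,22,0,0,0,0.2,0,0,30,0,0,0,0.2,0,0,38,0,0,0,0.2,0,0,46,0,0,0,0.2,0,0,54,0,0,0,0.2,0,0,62,0,0,0,0.2,0,0,70,0,0,0,0.2,0,0,76,0,0,0,0.2,0,0,76])

```text
clock: 8.9
tool_pos: [0.5154, -0.0071, 0.112]
orientation: [0.049, 0.833, 0.528, 0.161]
ft_force: [-11.2, -3.1, 0.8]
width: 0.173
grasp_force: 67.8
```

```bash
python3 -c "
from h import *
st()"
```

```text
shift cm [ 0.07 -0.02  0.05] turn deg [  -0.65   -0.47 -130.34]
8.9 14.723921887545563 67.78759717941284 axial 4.666942570241949 [-11.15593814  -3.07035936   0.75512026] [-0.73940262  2.53973502 -0.09650642] mz 0.07231925272036319 [-0.197  0.42   0.245  2.299 -1.075  0.218  0.603]
TCP off face mm 18.45289960005209
```

>>> play_rows(motion=[0,0,0,0,0,0,8,0,0,0,0,0,0,16,0,0,0,0,0,0,24,0,0,0,0,0,0,32,0,0,0,0,0,0,40,0,0,0,0,0,0,48,0,0,0,0,0,0,56,0,0,0,0,0,0,64,0,0,0,0,0,0,72,0,0,0,0,0,0,80,0,0,0,0,0,0,88,0,0,0,0,0,0,96,0,0,0,0,0,0,104,0,0,0,0,0,0,110,0,0,0,0,0,0,110])

```text
clock: 10.78
tool_pos: [0.5153, -0.0062, 0.112]
orientation: [-0.104, 0.91, -0.379, 0.132]
ft_force: [-11.1, -0.4, 1.3]
width: 0.17
grasp_force: 67.8
```

```bash
python3 -c "
from h import *
st()"
```

```text
shift cm [ 0.03 -0.    0.04] turn deg [  0.78  -0.17 119.71]
10.775 14.490004457258447 67.79955983161926 axial 4.936186303480948 [-11.08444041  -0.39504142   1.31992365] [-0.16740057  2.49182471  0.05965951] mz 0.11022067600219938 [-0.201  0.42   0.249  2.299 -1.08   0.22  -1.31 ]
TCP off face mm 18.388240267013767
```

>>> play_rows(motion=[0,0,0,0,0,0,8,0,0,0,0,0,0,16,0,0,0,0,0,0,24,0,0,0,0,0,0,32,0,0,0,0,0,0,37,0,0,0,0,0,0,38.5,0,0,0,0,0,0,38.5])

```text
clock: 11.65
tool_pos: [0.5156, -0.0061, 0.1122]
orientation: [-0.142, 0.735, -0.657, 0.091]
ft_force: [-10.3, -0.7, 0.7]
width: 0.165
grasp_force: 67.8
```

```bash
python3 -c "
from h import *
st()
p,d=get_image('wrist');cv2.imwrite('pics/w2.png',cv2.resize(p[:,:,::-1],(768,576)))"
```

```text
shift cm [0.03 0.02 0.04] turn deg [ 0.6  -0.35 81.3 ]
11.65 14.02214326242657 67.79533267021179 axial 4.166771233942065 [-10.32336977  -0.7041784    0.7393576 ] [-0.20965726  2.2698228   0.16339816] mz -0.020957106427372557 [-0.201  0.42   0.25   2.299 -1.081  0.221 -1.98 ]
TCP off face mm 18.426803694548855
```

View pics/w2.png

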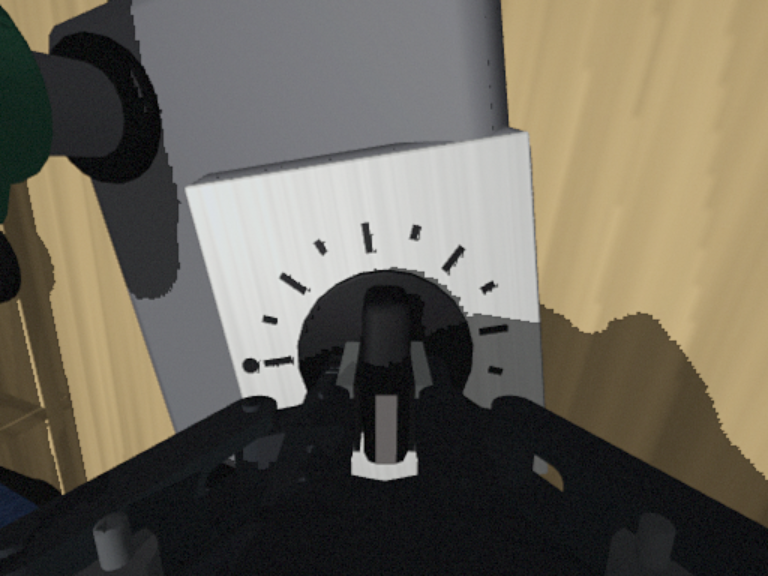

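The wrist view shows the bar gripped squarely, tail at (385,300) and pointer at (385,460). The 20-minute tick at (367,237) lies about 8° behind the tail, so the dial is near 278°, past the red mark. Now I'll bring it back to 180°.

>>> play_rows(motion=[0,0,0,0,0,0,-8,0,0,0,0,0,0,-16,0,0,0,0,0,0,-24,0,0,0,0,0,0,-32,0,0,0,0,0,0,-40,0,0,0,0,0,0,-48,0,0,0,0,0,0,-56,0,0,0,0,0,0,-64,0,0,0,0,0,0,-72,0,0,0,0,0,0,-80,0,0,0,0,0,0,-88,0,0,0,0,0,0,-95,0,0,0,0,0,0,-98.5,0,0,0,0,0,0,-98.5,0,0,0,0,0,0,-98.5])

```text
clock: 13.58
tool_pos: [0.5152, -0.0068, 0.112]
orientation: [-0.024, 0.977, 0.128, 0.166]
ft_force: [-10.9, -2.5, 0.3]
width: 0.172
grasp_force: 67.8
```

```bash
python3 -c "
from h import *
st();row(C,Y,.018,np.pi)
p,d=get_image('wrist');cv2.imwrite('pics/w3.png',cv2.resize(p[:,:,::-1],(768,576)))"
```

```text
shift cm [ 0.04 -0.02  0.04] turn deg [  1.02   0.27 179.78]
13.575 14.614414212480938 67.75992751121521 axial 4.117141884749701 [-10.86852287  -2.54584305   0.32067889] [-0.68773467  2.53140928  0.1016391 ] mz -0.09755259251049765 [-0.11   0.41   0.123  2.296 -0.897  0.175 -0.448]
TCP off face mm 18.421088613558737
shift cm [ 0.04 -0.02  0.04] turn deg [-0.17  0.65 -0.22]
```

View pics/w3.png

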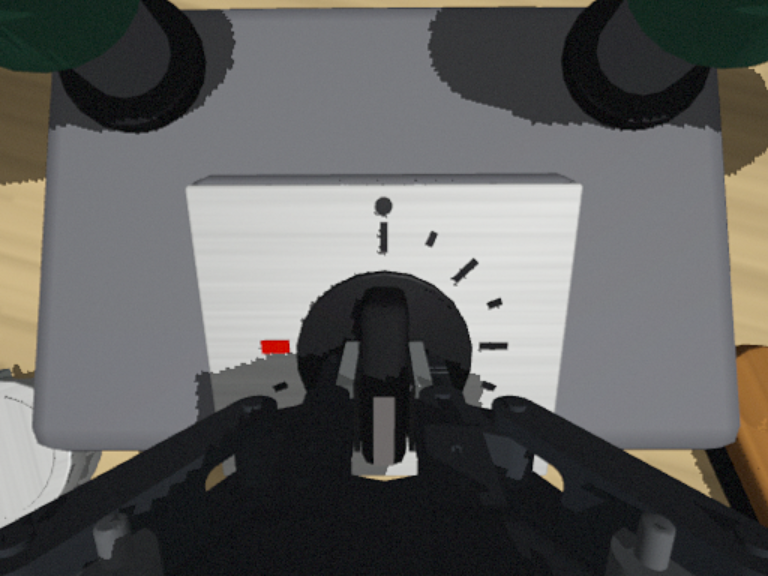

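The wrist view shows the bar's tail (384,290) in line with the off dot (384,205), so the pointer is at 40 minutes. I'll release and back off along the axis.

>>> play_rows(motion=[3,0,0,0,0,0,0,3,0,0,0,0,0,0,4,0,0,0,0,0,0,5,0,0,0,0,0,0,5,0,0,-0.5,0,0,0,5,0,0,-2,0,0,0,5,0,0,-5,0,0,0,5,0,0,-9,0,0,0,5,0,0,-13,0,0,0,5,0,0,-16,0,0,0,5,0,0,-16,0,0,0,5,0,0,-16,0,0,0])

```text
clock: 15.12
tool_pos: [0.4662, -0.0202, 0.2638]
orientation: [-0.024, 0.977, 0.128, 0.169]
ft_force: [0.2, -0.2, 0.2]
width: 0.583
grasp_force: 0.0
```

```bash
python3 - <<'E'
from h import *
st()
c=calibration('wrist');p,d=get_image('wrist');cv2.imwrite('pics/w4.png',cv2.resize(p[:,:,::-1],(768,576)))
_,M=goal(C,Y,0);ex,ey,n=-M[:,0],M[:,1],-M[:,2]
X=cloud("w",p,d,c).reshape(-1,3)-C;x,y,h=X@ex,X@ey,X@n
k=(h>.036)&(h<.044)&(np.hypot(x,y)<.05);q=np.c_[x,y][k];print(cv2.minAreaRect((q*1e3).astype(np.float32)),np.median(h[k]))
E
```

```text
shift cm [-2.800e-01 -1.000e-02  1.605e+01] turn deg [  0.56   0.21 179.86]
15.125 49.570786556887555 0.0 axial 0.12529406882648275 [ 0.22594249 -0.20223741  0.19360767] [-0.09815444  0.31039902  0.03124689] mz -0.03417879956323098 [-0.618  0.093  0.704  2.192 -0.323  0.577 -0.991]
TCP off face mm 178.50631667080182
((-0.5741443634033203, 0.15959787368774414), (14.979578018188477, 60.168670654296875), 89.43165588378906) 0.0398421079733474
```

View pics/w4.png

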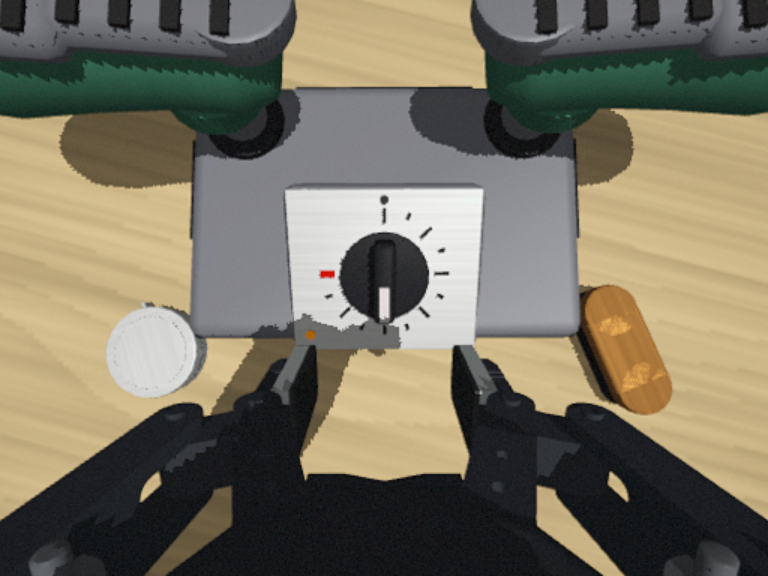

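The view shows the pointer line at (384,303), aimed at the 40-minute tick at (384,328). The dial is out, and the tin and brush haven't moved.

```bash
python3 -c "
from bench import sign_off
print(sign_off())"
```

```text
the job is handed in; nothing more can be done
None
```

The dryer is running at 40 minutes: I pushed the dial in past its safety stop, wound it to about 278° (past the red mark), brought it back to 40 and let go at about 15 s, touching nothing else.

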